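# Open the spice jar on the kitchen scale

### The job

Get the square stoneware jar ready to be refilled by weight: stand it, closed, centred in the square seat of the kitchen scale's sprung pan, whose rim keeps it from turning. There unscrew its tight round cap anticlockwise, stopping when it comes free after about a quarter turn, lift it straight off and finish still gripping it, level, about 3 cm above the jar's mouth, with the jar left standing in the seat. Leave the toothpick jar, the dropper bottle and the jigger where they stand, and never tip the jar.

Things in the scene. Friction and masses are not known exactly. Their poses are not given: they have to be found in the camera images.
- scale: flat white kitchen scale, fixed to the worktop, 165 x 195 x 28 mm (x, y, z) and 60 mm high to the top of the pan's rim; origin at the centre of its underside; the pan's centre is 18 mm along its +x; the black display is at its -x side
- pan_seat (a point): centre of the pan's upper face (44 mm above the worktop when empty), axes as the scale's. The pan is a 108 mm square steel plate with a raised square rim round the seat, 68 x 68 mm inside, sides along the scale's x and y; the rim is straight to about 8 mm above the plate, then flares outwards at 45 deg to about 16 mm, giving a lead-in of some 6 mm a side
- scale_pan (a joint): sinking of the sprung pan in m: 0 empty, 0.010 at its stop; about 1200 N/m, the closed jar sinks it 2 to 4 mm
- jar: white stoneware jar, loose, about 0.4 kg, square 64 x 64 mm, straight-sided to 84 mm height, origin at the centre of its underside, x and y along its sides; above it a round 40 mm neck whose rim is 96 mm above the origin, with two lugs on its +x and -x sides; closed, it measures 108 mm to the top of the cap. Any quarter turn fits the seat. It may be carried by its cap or by its sides
- jar_mouth (a point): centre of the jar's rim, 96 mm above the jar's underside; round it a black rubber seal that springs up to at most 6.5 mm above the rim
- cap: round dark steel cap, loose, 0.08 kg, 62 mm diameter, 22 mm high, ribbed skirt, solid smooth disc in the upper 8 mm; origin at the centre of its lower edge, z up. Closed, its lower edge is 86 mm above the jar's underside, 2 mm above the shoulder. Two neck lugs hold it against the sprung seal (about 12 N; up to 0.5 N m to turn)
- cap_mark (a point): rim point, 31 mm from the cap's axis along its +x, 11 mm above its lower edge; a small raised bar on top points to it. At the start the cap's x is 10 deg clockwise to 2 deg anticlockwise (from above) of the jar's x. Turned anticlockwise, the cap is free at about 47 deg past the jar's x, springs up 2.5 mm, and lifts off from 52 to 115 deg; stops at about 120 deg and clockwise
- toothpicks: bystander: round toothpick jar with a black lid, 45 x 45 x 105 mm, origin at the centre of its underside
- bitters: bystander: brown dropper bottle, 33 x 34 x 102 mm, origin at the centre of its underside
- jigger: bystander: steel double-cone measure, 45 x 45 x 80 mm, origin at the centre of its underside
Mind the look-alikes: they are no part of the job. Leave any yellow look-alike of the jar alone.

How it is judged:
On the way, in this order (a step that is already met when the one before it is completed fails the run):
1. the closed jar stands centred in the seat of the pan (horizontal distance between jar and pan_seat below 0.006 m and z of jar in the frame of pan_seat below 0.004 m and angle between jar's own z axis and vertical below 0.06 rad and value of joint scale_pan above 0.0015 m and y of cap_mark in the frame of jar below 0.015 m), for 0.3 s.
2. the cap is turned anticlockwise until its lugs come free, still on the neck, with the jar in the seat (horizontal distance between jar and pan_seat below 0.006 m and z of jar in the frame of pan_seat below 0.004 m and angle between jar's own z axis and vertical below 0.06 rad and y of cap_mark in the frame of jar above 0.022 m and z of cap in the frame of jar below 0.094 m and horizontal distance between cap and jar_mouth below 0.008 m), for 0.1 s.
At the end, for the whole second after the job is handed in: jar in the pan seat (within 6 mm of centre, 4 mm of the plate, 0.06 rad of upright; pan sunk over 1.5 mm), untouched by the arm; fingers hold the cap at rest, level within 0.2 rad, within 20 mm of the jar's axis, lower edge 14 to 60 mm above the rim, clear of the jar (horizontal distance between jar and pan_seat below 0.006 m and z of jar in the frame of pan_seat below 0.004 m and angle between jar's own z axis and vertical below 0.06 rad and value of joint scale_pan above 0.0015 m and z of cap in the frame of jar_mouth between 0.014 and 0.06 m and horizontal distance between cap and jar_mouth below 0.02 m and angle between cap's own z axis and vertical below 0.2 rad and contact force between the fingers and cap above 1 N and contact force between cap and jar below 0.05 N and contact force between the arm and jar below 0.5 N and linear speed of each of cap, jar below 0.03 m/s); the arm keeps its last pose, push and grip.
It fails at once if the cap is turned well past the point where it comes free (more than about 118 degrees from the jar's x axis) (x of cap_mark in the frame of jar below -0.0145 m).
It fails at once if the jar is tipped (more than 0.35 rad) (angle between jar's own z axis and vertical above 0.35 rad).
It fails at once if a bystander is moved more than 30 mm or toppled (distance of any of toothpicks, bitters, jigger from where it was at the start of the episode above 0.03 m or angle between any of toothpicks, bitters, jigger's own z axis and vertical above 0.4 rad).
It also fails if it takes over 51 s, if anything falls off the work surface, if the arm or the gripper's body presses on something with over 40 N, if the wrist force passes 120 N, or if a joint passes its speed limit or range.

### The arm

A 7-joint arm with a two-finger parallel gripper is mounted at the origin on a cart in front of the work surface, level with it; the furniture and walls round the work are solid. World frame = base frame: x ahead of the robot, y to its left, z up, the work surface at z = 0. Lengths are in m, angles in rad, forces in N, time in s.
With the tool pointing down it reaches from about 0.4 to 0.85 m from the base axis. Payload 10.4 kg.
Tool frame: the origin (TCP) lies midway between the tips of the shut fingers; the grasp point (between the pads) lies 19 mm behind it; x points along the fingers, z is the direction in which the jaws open and shut, and the axes are right-handed (so a half turn about x gives the same grasp; the last joint's range is limited). The gripper opens to 87 mm and grips with 3 to 60 N. Pads are 19 mm wide; open, the fingers measure 117 mm over their backs; the gripper's body (75 mm by 190 mm) begins 51 mm behind the grasp point.
Start: joints at [1.289, 0.332, -0.065, 1.46, 0.022, 1.35, -0.088], TCP at [0.16, -0.604, 0.223] pointing down, gripper open.
Joint ranges: [-2.6, 2.6], [-0.5, 2.12], [-1.47, 1.34], [0.16, 2.42], [-1.27, 4.41], [0.06, 2.06], [-2.6, 2.6]. Speed limits (rad/s): [2.22, 2.22, 2.79, 2.79, 3.14, 3.14, 3.14].

### API

Orientations are given as a unit quaternion [x, y, z, w].
In Python, from workcell import monitor, capture, camera_info, job gives the robot as it stands.
- The arm moves only by the shell command python3 -m handwheel 'ROWS'. ROWS is JSON, a list of rows, each a list of 3 entries, a list of its own where there are three numbers: the shift along the tool's x, y, z in cm, then the turn, a rotation vector about the tool's x, y, z in degrees, then the finger opening in cm, from 0 to 8.7. In form: [[[x, y, z], [ax, ay, az], hand], ...]. A call has 1 to 12 rows; each row is the pose to reach, as a shift and turn from the pose commanded when the call began, along the tool's axes at that moment; what a row does not reach only later rows make up. A row lasts 1/8 s, in which the tool goes at most 62.5 mm and 10.7 degrees, less where a joint would pass 70% of its speed; a pose out of reach is approached as far as the arm can. A call with a gripper value outside its range is refused whole. The fingers move at their own pace and stop on an object; the grip force is fixed at half the most. Time passes only in rows, so rows that repeat a pose let the fingers close. It gives the time, the measured TCP pose, the force and the opening at its end, in the units of the state.
- monitor.observe(): the state, without advancing time (a new reading comes with each control period).
- capture(name): name is "scene" or "top" or "wrist"; returns (picture, depth): 480x640x3 uint8, red, green, blue; 480x640 float32, m along the optical axis (not along the pixel's ray), 0 where there is no reading.
- camera_info(name): a dict with "camera_matrix" (3x3 intrinsics, pixels), "dist" ([k1, k2, p1, p2, k3] as OpenCV has them; the pictures are not rectified), "xyz" and "attitude" of the camera in the world; the wrist camera has in their place "hand_eye" (4x4, takes a point from camera to tool coordinates, whose origin is the TCP and whose axes are the tool frame's). Camera axes: x right, y up, looking along -z (the intrinsics and any distortion apply to the point x, -y, -z); pixel columns grow to the right and rows downward; lengths in m; the calibration is good to about 2 mm. A picture is of the moment at which its call begins: read the wrist's pose just before it. camera_info takes no time and is no camera call.
- job.close_job(): hands the job in, once; it reports no verdict.
The state is a dict: "t": time; "joint_positions": joint angles; "qvel": joint speeds; "joint_torque": joint torques, N m; "eef_pos": TCP position; "tool_rot": TCP orientation; "wrist_force": force on the tool from outside, world axes, zero at the start; "wrist_torque": the same for the moment, N m; "opening": finger opening in m.
Only numpy, scipy, OpenCV 4.12 (cv2) and the standard library are available. Lean on these libraries where they do the work, as an engineer would, in place of code of your own. Each camera call takes 0.05 s, during which the arm holds its last target. There are 200 camera calls.

## Working session

There is one attempt and no reset: what is moved stays moved. The work goes in short steps, Python scripts to look and compute and a shell command to move; the robot and the scene stay as the last step left them, time stands still between calls to the robot, and variables do not carry over. Pictures are saved under pics/ and viewed, about 8 in all and at most 12, crops included, and the job is handed in when it is done.

```bash
mkdir -p pics; ls; cat > h.py <<'E'
import numpy as np, cv2
from scipy.spatial.transform import Rotation as R
from workcell import monitor, capture, camera_info, job
def shot(name):
    s=monitor.observe(); im,d=capture(name); ci=camera_info(name)
    if name=="wrist":
        T=np.eye(4);T[:3,:3]=R.from_quat(s["tool_rot"]).as_matrix();T[:3,3]=s["eef_pos"];T=T@np.array(ci["hand_eye"])
    else:
        T=np.eye(4);a=np.array(ci["attitude"],float)
        T[:3,:3]=R.from_quat(a).as_matrix() if a.size==4 else a.reshape(3,3);T[:3,3]=ci["xyz"]
    return im,d,np.array(ci["camera_matrix"],float),np.array(ci["dist"],float),T
def pts(d,K,D,T):
    v,u=np.mgrid[:480,:640]
    n=cv2.undistortPoints(np.stack([u,v],-1).reshape(-1,1,2).astype(np.float64),K,D).reshape(480,640,2)
    P=np.stack([n[...,0]*d,-n[...,1]*d,-d],-1)
    P=P@T[:3,:3].T+T[:3,3]; P[d==0]=np.nan; return P
def save(n,im): cv2.imwrite("pics/"+n,im[...,::-1])
E
python3 - <<'E'
from h import *
print(monitor.observe())
for n in ("scene","top"):
    im,d,K,D,T=shot(n); save(n+"0.png",im); np.savez(n+"0.npz",im=im,d=d,P=pts(d,K,D,T),K=K,D=D,T=T)
    print(n,T.round(3).tolist(),K.tolist(),D)
E
```

```text
pics
{'t': 0.0, 'joint_positions': array([ 1.28942226,  0.33287111, -0.06469533,  1.46097096,  0.02159391,
        1.34987969, -0.08850056]), 'qvel': array([-0.0003307 ,  0.00017643,  0.0003743 , -0.00095875,  0.00071779,
        0.00115246, -0.00139815]), 'joint_torque': array([-1.20013451e-04, -6.23264551e+01,  2.46679096e-02, -3.89889550e+01,
       -6.14378066e-02,  3.98623093e-02,  1.38154951e-04]), 'eef_pos': array([ 0.15982691, -0.6038102 ,  0.22174025]), 'tool_rot': array([ 0.43159443,  0.56075174, -0.43101163,  0.55992206]), 'wrist_force': array([-0.21798294,  0.68638246,  0.54368464]), 'wrist_torque': array([ 0.00465665, -0.00948557,  0.00132715]), 'opening': 0.08700771567347299}
scene [[-0.848, 0.253, -0.465, 0.004], [-0.529, -0.396, 0.751, 0.993], [0.006, 0.883, 0.47, 0.618], [0.0, 0.0, 0.0, 1.0]] [[618.1808293036826, 0.0, 312.7310249156554], [0.0, 618.1808293036826, 236.86944454218656], [0.0, 0.0, 1.0]] [-0.0638805  0.         0.         0.         0.       ]
top [[0.024, 0.995, -0.092, 0.433], [-1.0, 0.025, 0.005, 0.196], [0.007, 0.092, 0.996, 1.074], [0.0, 0.0, 0.0, 1.0]] [[581.1628933558061, 0.0, 321.28152586993707], [0.0, 581.1628933558061, 244.4341864585224], [0.0, 0.0, 1.0]] [-0.09207646  0.          0.          0.          0.        ]
```

View pics/scene0.png

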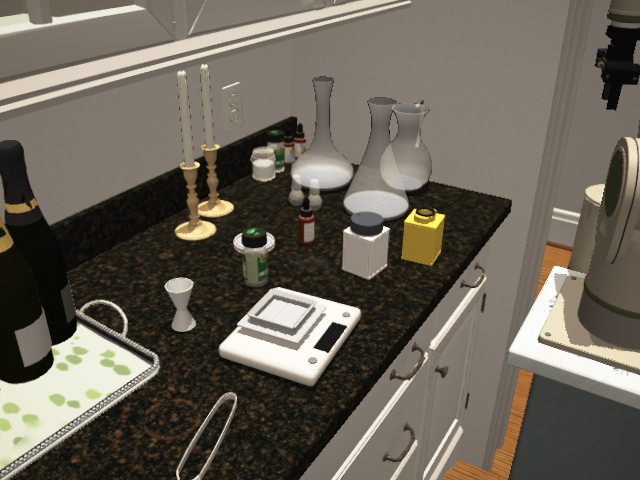

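View pics/top0.png

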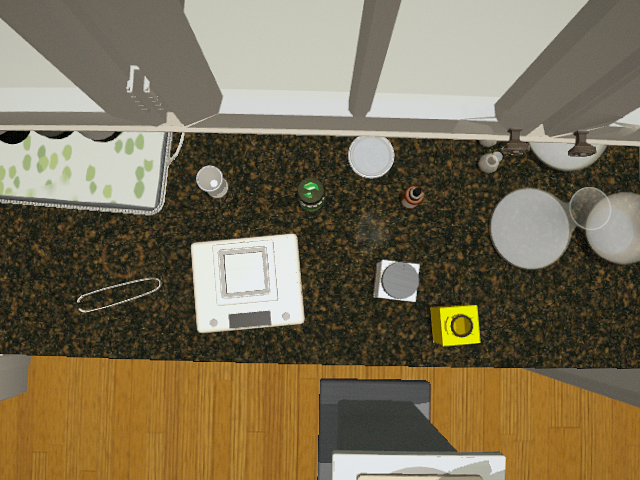

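The scene shows a white square jar with a dark cap at scene (366,245), top (398,281). Possible confusions are the yellow open jar at top (456,326), the black-lidded toothpick jar at (311,193), the brown dropper bottle at (412,197) and the white jars at the back. I choose the white capped jar. The scale is at top (247,283).

```bash
python3 - <<'E'
from h import *
for n in ("top","scene"):
    z=np.load(n+"0.npz");P=z["P"];im=z["im"].astype(int)
    Z=P[...,2]
    if n=="top":
        seed_cap=P[281,398];seed_s=P[283,245];c0=seed_cap[:2]
        print("seeds",seed_cap,seed_s,"table z",np.nanmedian(Z[240:340,320:360]))
    near=np.hypot(P[...,0]-c0[0],P[...,1]-c0[1])<0.06
    cap=near&(Z>0.1)&(Z<0.12)
    q=P[cap];
    (cx,cy),r=cv2.minEnclosingCircle(q[:,:2].astype(np.float32))
    print(n,"cap n",cap.sum(),"mean",q.mean(0),"circle",cx,cy,r,"med z",np.median(q[:,2]))
    sh=near&(Z>0.075)&(Z<0.092)
    print(" shoulder rect",cv2.minAreaRect(P[...,:2][sh].astype(np.float32)),sh.sum())
    both=near&(Z>0.075)&(Z<0.12); print(" top rect",cv2.minAreaRect(P[...,:2][both].astype(np.float32)))
    ns=np.hypot(P[...,0]-seed_s[0],P[...,1]-seed_s[1])<0.16
    for lo,hi,nm in ((0.018,0.036,"scale body"),(0.0385,0.049,"pan plate"),(0.05,0.066,"rim top")):
        m=ns&(Z>lo)&(Z<hi)
        if m.sum()>20: print(" ",nm,m.sum(),cv2.minAreaRect(P[...,:2][m].astype(np.float32)),np.median(Z[m]))
    # objects
    for nm,(v,u) in dict(tooth=(190,311),bit=(193,412),jig=(175,208),yel=(326,478)).items():
        if n=="top": print(nm,P[v,u])
z=np.load("top0.npz")
im=z["im"]; a=cv2.resize(im[250:315,365:430],None,fx=8,fy=8,interpolation=cv2.INTER_CUBIC)
b=cv2.resize(z["im"][225:340,180:310],None,fx=4.5,fy=4.5)
save("crop1.png",np.hstack([a[:500,:],np.zeros((500,5,3),np.uint8)]))
E
```

```text
seeds [0.46404855 0.06211064 0.108337  ] [0.45608161 0.32460841 0.04200335] table z 0.0007664313906757814
top cap n 1070 mean [0.4657823  0.05839736 0.10878511] circle 0.4658812880516052 0.05766274407505989 0.031040214002132416 med z 0.10884758470693867
 shoulder rect ((0.46597063541412354, 0.05784367024898529), (0.06453771889209747, 0.06430260837078094), 84.1961669921875) 337
 top rect ((0.46597063541412354, 0.05784367024898529), (0.06453771889209747, 0.06430260837078094), 84.1961669921875)
  scale body 6078 ((0.457222044467926, 0.32420584559440613), (0.1657150834798813, 0.1965317577123642), 6.6161274909973145) 0.028761678304892624
  pan plate 2718 ((0.47539666295051575, 0.3259115219116211), (0.10862554609775543, 0.10884443670511246), 6.827847480773926) 0.044985918817024295
  rim top 936 ((0.4758729338645935, 0.3293212652206421), (0.09823309630155563, 0.0997345969080925), 12.495844841003418) 0.058515249022184634
tooth [0.61398362 0.21076903 0.10655561]
bit [0.61867636 0.03518592 0.07805745]
jig [0.64612344 0.39597826 0.056959  ]
yel [ 3.87513341e-01 -1.03052094e-01 -4.61843476e-05]
scene cap n 465 mean [0.46335107 0.0626649  0.10596045] circle 0.4651939570903778 0.05766911804676056 0.03445388376712799 med z 0.10636365531973668
 shoulder rect ((0.46452072262763977, 0.05801593139767647), (0.06744705885648727, 0.06691285967826843), 82.79987335205078) 405
 top rect ((0.46452072262763977, 0.05801593139767647), (0.06744705885648727, 0.06691285967826843), 82.79987335205078)
  scale body 4959 ((0.4556981325149536, 0.32352548837661743), (0.1647074967622757, 0.19753341376781464), 6.8852410316467285) 0.025980477940757196
  pan plate 2075 ((0.4744192361831665, 0.3253064453601837), (0.10908003151416779, 0.11189287900924683), 7.092740535736084) 0.042588469575673304
  rim top 779 ((0.4746217131614685, 0.3256731331348419), (0.08619921654462814, 0.08770981431007385), 6.319845199584961) 0.0559735999740093
```

View pics/crop1.png

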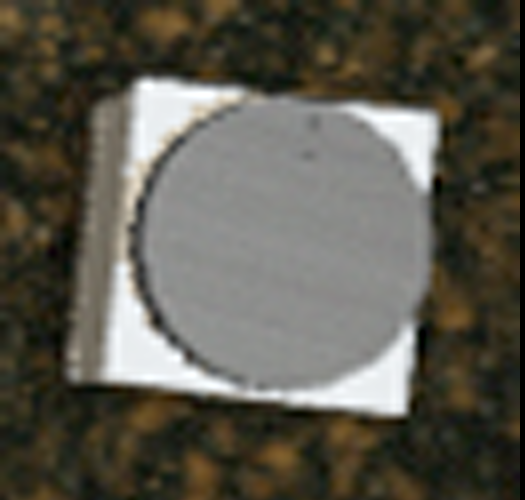

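The crop shows the white square jar, yaw about -6°, with the cap bar at crop (310,135), so the cap's x is about 11° clockwise of world x. This is the right jar. Next I check obstacle heights and work out the shifts.

```bash
cat >> h.py <<'E'
def go(p,jaw=None):
    "shift in tool axes (cm) and rotvec (deg) to world TCP p, pointing down, jaw axis (tool z) at yaw jaw deg"
    s=monitor.observe(); Rt=R.from_quat(s["tool_rot"]); sh=Rt.inv().apply(np.array(p)-s["eef_pos"])*100
    out=[sh.round(2).tolist()]
    zy=np.degrees(np.arctan2(Rt.as_matrix()[1,2],Rt.as_matrix()[0,2]))
    if jaw is None: jaw=zy
    jaw=zy+(jaw-zy+90)%180-90
    j=np.radians(jaw); X=np.array([0,0,-1.]);Z=np.array([np.cos(j),np.sin(j),0]);Y=np.cross(Z,X)
    rv=(Rt.inv()*R.from_matrix(np.stack([X,Y,Z],1))).as_rotvec(degrees=True)
    print("t",s["t"],"eef",s["eef_pos"].round(4),"jawyaw",round(zy,1),"shift",out[0],"rot",rv.round(2).tolist(),"open",round(s["opening"],4),"F",s["wrist_force"].round(1))
E
python3 - <<'E'
from h import *
s=monitor.observe();print(R.from_quat(s["tool_rot"]).as_matrix().round(3).tolist())
G={}
for n in("top","scene"):
    P=np.load(n+"0.npz")["P"].reshape(-1,3);P=P[~np.isnan(P).any(1)]
    for lo,hi in((.13,.4),(.4,.7),(.7,1.2)):
        q=P[(P[:,2]>lo)&(P[:,2]<hi)&(P[:,0]>.1)&(P[:,0]<.8)&(abs(P[:,1])<.7)]
        c,k=np.unique((q[:,:2]//.1).astype(int),axis=0,return_counts=True)
        print(n,lo,hi,[tuple(map(int,a)) for a,b in zip(c,k) if b>15])
go((.32,-.30,.25)); go((.4655,.0578,.20),-12)
E
```

```text
[[-0.0, 0.967, 0.256], [0.001, 0.256, -0.967], [-1.0, -0.0, -0.001]]
top 0.13 0.4 [(5, -4), (5, -3), (5, -2), (6, -3), (6, -2)]
top 0.4 0.7 [(5, -1), (5, 0), (6, -2), (6, -1), (6, 0), (6, 1), (6, 2), (6, 3), (6, 4), (6, 5), (7, -1), (7, 0), (7, 1), (7, 2), (7, 3), (7, 5)]
top 0.7 1.2 [(6, -1), (6, 0), (6, 1), (6, 2), (6, 3), (6, 4)]
scene 0.13 0.4 [(1, -7), (1, -6), (2, -7), (2, -6), (2, -5), (3, -5), (4, -5), (5, -5), (5, -4), (5, -3), (5, -2), (6, -5), (6, -4), (7, -5), (7, -3), (7, 4), (7, 5), (7, 6)]
scene 0.4 0.7 [(1, -6), (2, -6), (2, -5), (3, -5), (4, -5), (5, -5), (6, -5), (6, -4), (6, -3), (6, -2), (6, -1), (6, 0), (6, 1), (6, 2), (6, 3), (6, 4), (6, 5), (6, 6), (7, 3)]
scene 0.7 1.2 []
t 0.1 eef [ 0.1598 -0.6038  0.2218] jawyaw -75.2 shift [-2.79, 23.26, -25.28] rot [0.0, -0.07, 0.0] open 0.0872 F [-0.7 -0.  -0.3]
t 0.1 eef [ 0.1598 -0.6038  0.2218] jawyaw -75.2 shift [2.25, 46.48, -56.14] rot [-63.17, -0.07, -0.04] open 0.0872 F [-0.7 -0.  -0.3]
```

```bash
python3 - <<'E'
from h import *
for n in("scene","top"):
    P=np.load(n+"0.npz")["P"];Q=P.reshape(-1,3);Q=Q[~np.isnan(Q).any(1)]
    for y in np.arange(-.75,-.05,.05):
        q=Q[(Q[:,1]>y)&(Q[:,1]<y+.05)&(Q[:,2]>.05)&(Q[:,2]<.7)&(Q[:,0]>-.1)&(Q[:,0]<.7)]
        if len(q)>8: print(n,round(y,2),len(q),"x pct",np.percentile(q[:,0],[0,2,20]).round(3),"z",np.percentile(q[:,2],[1,99]).round(2))
E
```

```text
scene -0.7 119 x pct [0.169 0.174 0.2  ] z [0.22 0.33]
scene -0.65 219 x pct [0.131 0.167 0.174] z [0.22 0.4 ]
scene -0.6 1985 x pct [0.122 0.128 0.141] z [0.11 0.46]
scene -0.55 2321 x pct [0.102 0.108 0.143] z [0.06 0.45]
scene -0.45 29536 x pct [0.231 0.237 0.3  ] z [0.06 0.45]
scene -0.4 592 x pct [0.504 0.507 0.528] z [0.05 0.44]
scene -0.35 1730 x pct [0.504 0.51  0.534] z [0.05 0.44]
scene -0.3 254 x pct [0.533 0.541 0.559] z [0.05 0.45]
scene -0.25 533 x pct [0.507 0.512 0.541] z [0.05 0.45]
scene -0.2 2735 x pct [0.507 0.515 0.54 ] z [0.05 0.45]
scene -0.15 721 x pct [0.529 0.536 0.563] z [0.05 0.47]
scene -0.1 625 x pct [0.053 0.359 0.374] z [0.05 0.47]
top -0.4 247 x pct [0.507 0.507 0.512] z [0.05 0.12]
top -0.35 2247 x pct [0.507 0.512 0.533] z [0.05 0.15]
top -0.3 230 x pct [0.537 0.543 0.555] z [0.05 0.08]
top -0.25 1668 x pct [0.505 0.514 0.543] z [0.05 0.26]
top -0.2 3285 x pct [0.507 0.514 0.54 ] z [0.05 0.44]
top -0.15 1666 x pct [0.529 0.541 0.579] z [0.05 0.52]
top -0.1 3915 x pct [0.362 0.369 0.592] z [0.08 0.65]
```

```bash
python3 -m handwheel '[[[-2.8,0,-5.5],[0,0,0],8.7],[[-2.8,0,-11],[0,0,0],8.7],[[-2.8,0,-16.5],[0,0,0],8.7],[[-2.8,0,-21.5],[0,0,0],8.7],[[-2.8,0,-21.5],[10,0,0],8.7],[[-2.8,0,-21.5],[20,0,0],8.7],[[-2.8,0,-21.5],[30,0,0],8.7],[[-2.8,0,-21.5],[40,0,0],8.7],[[-2.8,0,-21.5],[50,0,0],8.7],[[-2.8,0,-21.5],[60,0,0],8.7],[[-2.8,0,-21.5],[70,0,0],8.7],[[-2.8,0,-21.5],[80,0,0],8.7]]'; python3 -c "
from h import *
s=monitor.observe();print(s['joint_positions'].round(3),R.from_quat(s['tool_rot']).as_matrix().round(3).tolist());go((.4655,.0578,.2),-83)"
```

```text
t: 1.6
eef_pos: [0.1048, -0.3961, 0.2503]
tool_rot: [-0.691, -0.15, 0.691, -0.15]
wrist_force: [-0.2, 0.4, -0.8]
opening: 0.0873
[ 1.418 -0.153 -0.194  1.927 -0.03   1.366 -1.482] [[-0.0, 0.415, -0.91], [0.0, -0.91, -0.415], [-1.0, -0.0, -0.0]]
t 1.6 eef [ 0.1048 -0.3961  0.2503] jawyaw -155.5 shift [5.05, -26.35, -51.64] rot [-72.51, -0.02, 0.02] open 0.0873 F [-0.2  0.4 -0.8]
```

```bash
python3 -m handwheel '[[[0,0.3,-4],[-5,0,0],8.7],[[0,0.6,-7.2],[-9,0,0],8.7],[[0,0.2,-12.9],[-17,0,0],8.7],[[0,-1.3,-19.2],[-26,0,0],8.7],[[0,-3.3,-24.5],[-34,0,0],8.7],[[0,-7.2,-28.5],[-40,0,0],8.7],[[1,-11,-32.5],[-47,0,0],8.7],[[2,-15,-37],[-54,0,0],8.7],[[3,-19,-42],[-60,0,0],8.7],[[4,-23,-47],[-66,0,0],8.7],[[5,-26.3,-51.6],[-72,0,0],8.7],[[5,-26.3,-51.6],[-72.5,0,0],8.7]]'; python3 - <<'E'
from h import *
go((.4655,.0578,.088),-83)
im,d,K,D,T=shot("wrist");save("w1.png",im);P=pts(d,K,D,T)
m=(P[...,2]>.1)&(P[...,2]<.12); 
near=np.hypot(P[...,0]-.4655,P[...,1]-.058)<.06
q=P[m&near]
if len(q)>50: print(len(q),q.mean(0),cv2.minEnclosingCircle(q[:,:2].astype(np.float32)),np.median(q[:,2]))
q=P[near&(P[...,2]>.075)]
if len(q)>50: print(cv2.minAreaRect(q[:,:2].astype(np.float32)))
E
```

```text
t: 3.1
eef_pos: [0.4629, 0.0635, 0.1994]
tool_rot: [0.465, 0.534, -0.464, 0.531]
wrist_force: [-1.0, -1.0, 0.5]
opening: 0.0869
t 3.1 eef [0.4629 0.0635 0.1994] jawyaw -82.2 shift [11.13, 0.2, 0.65] rot [0.81, -0.26, 0.09] open 0.0869 F [-1.  -1.   0.5]
4906 [0.46803158 0.05676178 0.10765511] ((0.46682316064834595, 0.056462012231349945), 0.03107329085469246) 0.10769038542543227
((0.4663658142089844, 0.05763568729162216), (0.07694896310567856, 0.11900988966226578), 7.527097225189209)
```

View pics/w1.png

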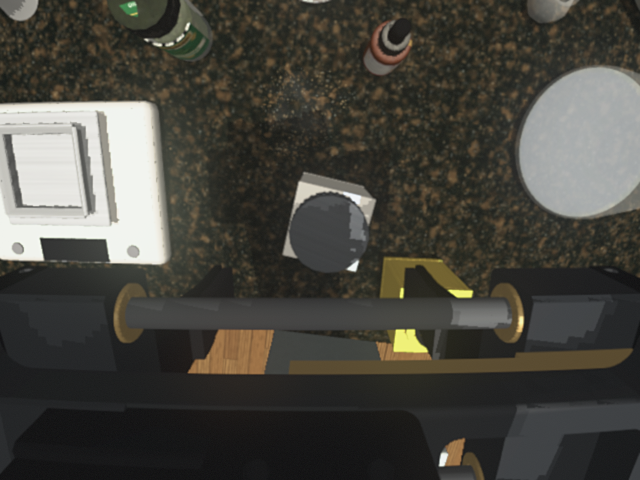

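The wrist view shows the dark cap at (330,232) between the fingers' axes, with the white body under it and the yellow jar at (425,300) off to the side. I descend next.

```bash
python3 -m handwheel '[[[0,0,0],[0.8,0,0],8.7],[[4,0.1,0],[0.8,0,0],8.7],[[6,0.3,0],[0.8,0,0],8.7],[[6,0.3,0],[0.8,0,0],8.7]]'; python3 - <<'E'
from h import *
go((.4658,.0575,.0865),-83)
im,d,K,D,T=shot("wrist");P=pts(d,K,D,T)
m=(P[...,2]>.1)&(P[...,2]<.114); 
near=np.hypot(P[...,0]-.4655,P[...,1]-.058)<.037
q=P[m&near]
print(len(q),cv2.minEnclosingCircle(q[:,:2].astype(np.float32)),np.median(q[:,2]))
E
```

```text
t: 3.65
eef_pos: [0.4649, 0.0578, 0.1399]
tool_rot: [0.471, 0.527, -0.472, 0.527]
wrist_force: [-0.7, 0.1, -0.3]
opening: 0.0868
t 3.65 eef [0.4649 0.0578 0.1399] jawyaw -83.6 shift [5.34, 0.1, 0.03] rot [-0.64, 0.05, 0.11] open 0.0868 F [-0.7  0.1 -0.3]
7272 ((0.4672147035598755, 0.056672289967536926), 0.03090997040271759) 0.10768636885562712
```

```bash
python3 -m handwheel '[[[2.5,0.15,0],[-0.6,0,0],8.7],[[4.5,0.15,0],[-0.6,0,0],8.7],[[5.35,0.15,0],[-0.6,0,0],8.7],[[5.35,0.15,0],[-0.6,0,0],8.7],[[5.35,0.15,0],[-0.6,0,0],5],[[5.35,0.15,0],[-0.6,0,0],5],[[5.35,0.15,0],[-0.6,0,0],5],[[5.35,0.15,0],[-0.6,0,0],5],[[5.35,0.15,0],[-0.6,0,0],5],[[5.35,0.15,0],[-0.6,0,0],5]]'; python3 -c "
from h import *
go((.475,.326,.2),-70)"
```

```text
t: 4.95
eef_pos: [0.4677, 0.0592, 0.0873]
tool_rot: [0.468, 0.53, -0.468, 0.53]
wrist_force: [-0.1, -3.2, 5.1]
opening: 0.0615
t 4.95 eef [0.4677 0.0592 0.0873] jawyaw -82.9 shift [-11.28, 4.03, -26.38] rot [-12.89, 0.04, -0.03] open 0.0615 F [-0.1 -3.2  5.1]
```

```bash
python3 -m handwheel '[[[-0.5,0,0],[0,0,0],5],[[-1.5,0,0],[0,0,0],5],[[-3.5,0,0],[0,0,0],5],[[-6,0,0],[0,0,0],5],[[-8.5,0,0],[0,0,0],5],[[-9.5,0,0],[0,0,0],5],[[-9.5,0,0],[0,0,0],5]]'; python3 - <<'E'
from h import *
go((.475,.326,.18),-70)
im,d,K,D,T=shot("scene");save("s2.png",im[140:320,180:480].repeat(2,0).repeat(2,1));P=pts(d,K,D,T)
q=P[(np.hypot(P[...,0]-.4665,P[...,1]-.057)<.06)&(P[...,2]>.03)&(P[...,2]<.155)]
print(np.percentile(q[:,2],[0.5,2]), q.mean(0))
E
```

```text
t: 5.82
eef_pos: [0.4673, 0.0596, 0.1822]
tool_rot: [0.468, 0.53, -0.468, 0.53]
wrist_force: [0.4, -0.6, -5.3]
opening: 0.061
t 5.825 eef [0.4673 0.0596 0.1822] jawyaw -82.9 shift [0.21, 4.07, -26.34] rot [-12.87, 0.03, -0.03] open 0.061 F [ 0.4 -0.6 -5.3]
[0.09335668 0.09513598] [0.45517535 0.08009182 0.12461697]
```

View pics/s2.png

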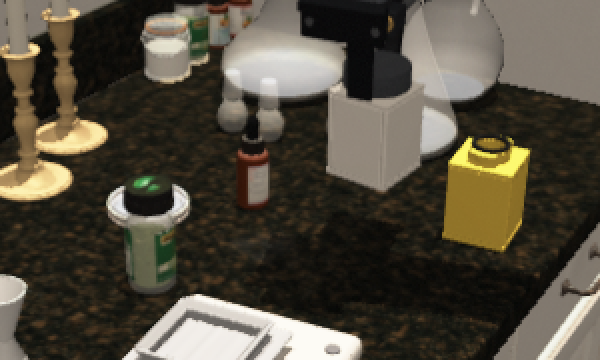

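The jar hangs level in the grip at crop (375,130), with its bottom about 9 cm up. I carry it over the seat next.

```bash
python3 -m handwheel '[[[0,0.2,-1.3],[0,0,0],5],[[0,0.7,-4],[-2,0,0],5],[[0,1.2,-7.5],[-4,0,0],5],[[0,1.7,-11.2],[-6,0,0],5],[[0,2.3,-15],[-8,0,0],5],[[0,2.9,-18.7],[-10,0,0],5],[[0,3.4,-22],[-11.5,0,0],5],[[0,3.8,-24.5],[-12.9,0,0],5],[[0,4.0,-25.9],[-12.9,0,0],5],[[0,4.07,-26.34],[-12.9,0,0],5],[[0,4.07,-26.34],[-12.9,0,0],5],[[0,4.07,-26.34],[-12.9,0,0],5]]'; python3 - <<'E'
from h import *
go((.475,.326,.14),-70)
for n in("top","scene","wrist"):
    im,d,K,D,T=shot(n);P=pts(d,K,D,T);save(n+"3.png",im);np.savez(n+"3.npz",P=P,im=im)
    r=np.hypot(P[...,0]-.475,P[...,1]-.326)
    for nm,lo,hi,R0 in(("side",.10,.172,.052),("shoulder",.170,.185,.05),("captop",.197,.21,.036)):
        q=P[(r<R0)&(P[...,2]>lo)&(P[...,2]<hi)]
        if len(q)>40: print(n,nm,len(q),np.round(cv2.minAreaRect(q[:,:2].astype(np.float32))[0],4),cv2.minAreaRect(q[:,:2].astype(np.float32))[1:], cv2.minEnclosingCircle(q[:,:2].astype(np.float32)))
    q=P[(r<.055)&(P[...,2]>.08)&(P[...,2]<.2)]
    if n=="scene":
        q=P[(r<.055)&(P[...,2]>.07)&(P[...,2]<.165)]; print("bottom z",np.percentile(q[:,2],1))
    m=(r>.06)&(r<.13)&(P[...,2]>.018)&(P[...,2]<.034)
    q=P[(r<.17)&(P[...,2]>.018)&(P[...,2]<.036)]
    print(n,"scale",cv2.minAreaRect(q[:,:2].astype(np.float32)))
E
```

```text
t: 7.38
eef_pos: [0.4752, 0.3252, 0.1818]
tool_rot: [0.406, 0.579, -0.406, 0.579]
wrist_force: [0.5, 0.3, -4.3]
opening: 0.0609
t 7.375 eef [0.4752 0.3252 0.1818] jawyaw -70.0 shift [4.18, 0.01, -0.08] rot [-0.03, 0.03, 0.02] open 0.0609 F [ 0.5  0.3 -4.3]
top scale ((0.588943362236023, 0.2797395884990692), (0.22755399346351624, 0.10646265745162964), 48.632869720458984)
scene side 2242 [0.4562 0.3381] ((0.08968783915042877, 0.048401396721601486), 51.763126373291016) ((0.47245365381240845, 0.32527196407318115), 0.04496869072318077)
scene shoulder 541 [0.4607 0.3369] ((0.08822348713874817, 0.056696146726608276), 45.9244270324707) ((0.47200989723205566, 0.325565904378891), 0.04465746507048607)
scene captop 341 [0.4689 0.3291] ((0.06184868514537811, 0.05231209471821785), 60.05342102050781) ((0.4689365327358246, 0.3248381018638611), 0.03507300466299057)
bottom z 0.09363043782443888
scene scale ((0.5006693601608276, 0.3258574306964874), (0.2655847370624542, 0.20479466021060944), 2.32515025138855)
wrist side 2336 [0.5066 0.3271] ((0.0012731609167531133, 0.06447542458772659), 7.187026023864746) ((0.5063585042953491, 0.3270116448402405), 0.032335128635168076)
wrist shoulder 2797 [0.4758 0.3287] ((0.06449741870164871, 0.07508866488933563), 4.394175052642822) ((0.4746052622795105, 0.32424822449684143), 0.04535938426852226)
wrist captop 9056 [0.4762 0.3264] ((0.05841977521777153, 0.06795577704906464), 20.095497131347656) ((0.478111207485199, 0.32715022563934326), 0.035061098635196686)
wrist scale ((0.4938790500164032, 0.32532402873039246), (0.21081750094890594, 0.27085015177726746), 82.45549774169922)
```

View pics/top3.png

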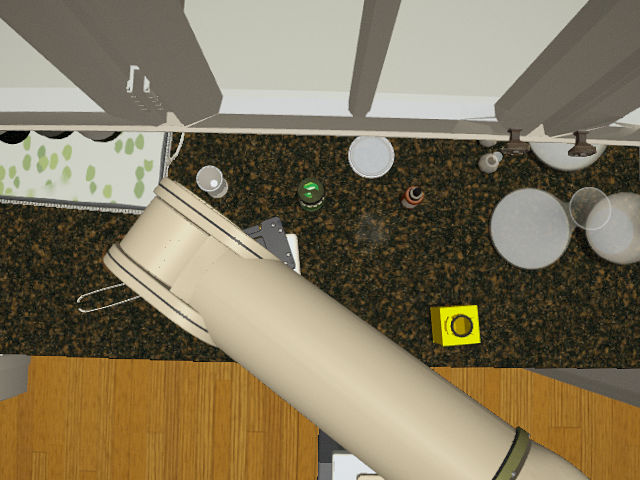

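Top view shows the arm over the scale and the bystanders unmoved. Jar yaw is about 7°, and its centre is some 1.5 mm short in x. I descend with a small correction.

```bash
python3 -m handwheel '[[[1,0.17,0],[0,0,0],5],[[2,0.17,0],[0,0,0],5],[[3,0.17,0],[0,0,0],5],[[3.5,0.17,0],[0,0,0],5],[[4,0.17,0],[0,0,0],5],[[4.3,0.17,0],[0,0,0],5],[[4.6,0.17,0],[0,0,0],5],[[4.9,0.17,0],[0,0,0],5],[[4.9,0.17,0],[0,0,0],5]]'; python3 - <<'E'
from h import *
go((.475,.326,.128),-70)
for n in("scene","wrist"):
    im,d,K,D,T=shot(n);P=pts(d,K,D,T);save(n+"4.png",im);np.savez(n+"4.npz",P=P,im=im)
w=cv2.imread("pics/scene4.png")[200:400,180:400];w2=cv2.resize(cv2.imread("pics/wrist4.png"),(440,330))
cv2.imwrite("pics/c4.png",np.hstack([cv2.resize(w,(363,330)),w2]))
E
```

```text
t: 8.65
eef_pos: [0.4765, 0.3265, 0.1328]
tool_rot: [0.405, 0.579, -0.406, 0.579]
wrist_force: [-0.2, 0.4, -4.2]
opening: 0.0611
t 8.65 eef [0.4765 0.3265 0.1328] jawyaw -70.0 shift [0.48, -0.16, -0.01] rot [0.03, 0.01, 0.01] open 0.0611 F [-0.2  0.4 -4.2]
```

View pics/c4.png

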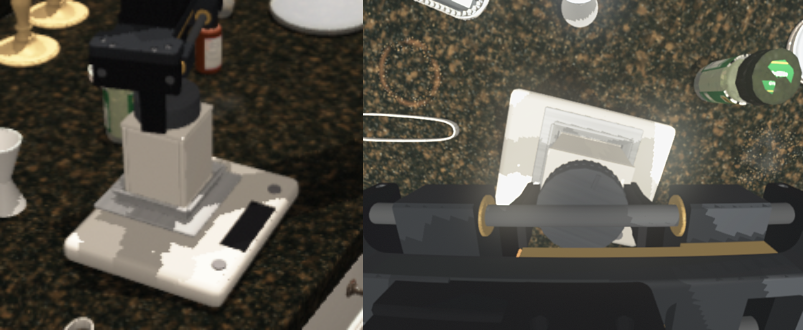

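The jar is inside the rim in both views with no side force. I lower it the last bit.

```bash
python3 -m handwheel '[[[0.2,0,0],[0,0,0],5],[[0.4,0,0],[0,0,0],5],[[0.6,0,0],[0,0,0],5],[[0.7,0,0],[0,0,0],5],[[0.7,0,0],[0,0,0],5],[[0.7,0,0],[0,0,0],5],[[0.7,0,0],[0,0,0],5]]'; python3 - <<'E'
from h import *
go((.475,.326,.128),-70)
im,d,K,D,T=shot("scene");P=pts(d,K,D,T)
r=np.hypot(P[...,0]-.475,P[...,1]-.326)
q=P[(r>.0465)&(r<.053)&(P[...,2]>.035)&(P[...,2]<.05)]; print("plate z med",np.median(q[:,2]),len(q))
q=P[(r<.06)&(P[...,2]>.118)&(P[...,2]<.128)]; print("shoulder z",np.median(q[:,2]))
q=P[(r<.05)&(P[...,2]>.07)&(P[...,2]<.128)]; print(cv2.minEnclosingCircle(q[:,:2].astype(np.float32)))
E
```

```text
t: 9.62
eef_pos: [0.4768, 0.3266, 0.1262]
tool_rot: [0.406, 0.579, -0.405, 0.579]
wrist_force: [1.5, -0.2, 2.4]
opening: 0.0612
t 9.625 eef [0.4768 0.3266 0.1262] jawyaw -70.0 shift [-0.18, -0.19, -0.01] rot [0.02, 0.0, -0.03] open 0.0612 F [ 1.5 -0.2  2.4]
plate z med 0.03772089779969401 317
shoulder z 0.12163775742647315
((0.47295495867729187, 0.32721900939941406), 0.04508956894278526)
```

```bash
python3 -m handwheel '[[[0,0,0],[0,0,0],5],[[0,0,0],[0,0,0],5],[[0,0,0],[-3,0,0],5],[[0,0,0],[-7,0,0],5],[[0,0,0],[-12,0,0],5],[[0,0,0],[-17,0,0],5],[[0,0,0],[-22,0,0],5],[[0,0,0],[-27,0,0],5],[[0,0,0],[-32,0,0],5],[[0,0,0],[-36,0,0],5],[[0,0,0],[-40,0,0],5],[[0,0,0],[-40,0,0],5]]'; python3 - <<'E'
from h import *
s=monitor.observe();print(s["wrist_torque"],s["joint_positions"].round(2))
go((.475,.326,.128),-70)
im,d,K,D,T=shot("wrist");save("w5.png",im);P=pts(d,K,D,T)
r=np.hypot(P[...,0]-.475,P[...,1]-.326)
print("cap top z",np.median(P[(r<.025)&(P[...,2]>.13)&(P[...,2]<.16)][:,2]))
v,u=np.where((r<.03)&(P[...,2]>.13)&(P[...,2]<.16));print(u.min(),u.max(),v.min(),v.max())
c=im[v.min()-20:v.max()+20,u.min()-20:u.max()+20];save("w5c.png",cv2.resize(c,None,fx=3,fy=3,interpolation=cv2.INTER_CUBIC))
E
```

```text
t: 11.18
eef_pos: [0.4762, 0.3269, 0.1259]
tool_rot: [0.183, 0.683, -0.183, 0.683]
wrist_force: [1.4, -0.9, 2.4]
opening: 0.0608
[-0.00095592  0.01251171 -0.01462974] [ 0.21  0.58 -1.17  1.67  0.55  1.27 -1.59]
t 11.175 eef [0.4762 0.3269 0.1259] jawyaw -30.0 shift [-0.21, -0.14, -0.06] rot [40.03, -0.05, 0.01] open 0.0608 F [ 1.4 -0.9  2.4]
cap top z 0.14676465068309094
245 379 238 360
```

View pics/w5c.png

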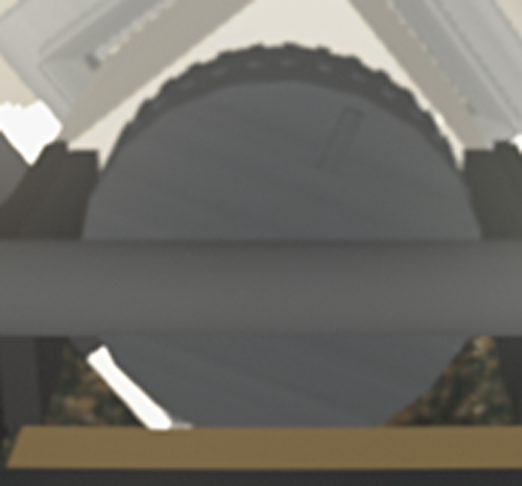

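Crop shows the cap bar at (340,135), upper right of the cap centre. I work out its world yaw next.

```bash
cat > mk.py <<'E'
from h import *
def mark(u1,v1,u2,v2,ang0=None):
    im,d,K,D,T=shot("wrist");P=pts(d,K,D,T)
    r=np.hypot(P[...,0]-.475,P[...,1]-.326)
    m=(r<.06)&(P[...,2]>.13); z=np.median(P[...,2][(r<.02)&m])
    q=P[(abs(P[...,2]-z)<.004)&(r<.04)]; c,rad=cv2.minEnclosingCircle(q[:,:2].astype(np.float32))
    f=lambda u,v:np.nanmean(P[int(v)-1:int(v)+2,int(u)-1:int(u)+2].reshape(-1,3),0)
    a,b=f(u1,v1),f(u2,v2); e=monitor.observe()["eef_pos"]
    print("z",z,"cap c",c,rad,"bar yaw",np.degrees(np.arctan2(*(a-b)[1::-1])),"from centre",np.degrees(np.arctan2(a[1]-c[1],a[0]-c[0])),"from eef",np.degrees(np.arctan2(a[1]-e[1],a[0]-e[0])))
    q=P[(r<.05)&(P[...,2]>.05)&(P[...,2]<.12)]; return im,P
E
python3 - <<'E'
from mk import *
im,P=mark(225+352/3,218+108/3,225+325/3,218+168/3)
# jar faces below: fit yaw by side-face pixels
r=np.hypot(P[...,0]-.475,P[...,1]-.326)
q=P[(r<.048)&(P[...,2]>.065)&(P[...,2]<.115)]
print(len(q),cv2.minAreaRect(q[:,:2].astype(np.float32)),cv2.minEnclosingCircle(q[:,:2].astype(np.float32)))
E
```

```text
z 0.146721624023682 cap c (0.4785439074039459, 0.3318925201892853) 0.03821448236703873 bar yaw 37.219971385152675 from centre 28.417078825412904 from eef 35.58290486334149
1744 ((0.4900239109992981, 0.3436228930950165), (0.042898837476968765, 0.0866585522890091), 54.03787612915039) ((0.47745561599731445, 0.32635393738746643), 0.043397679924964905)
```

```bash
python3 -m handwheel '[[[0,0,0],[-3,0,0],5],[[0,0,0],[-7,0,0],5],[[0,0,0],[-11,0,0],5],[[0,0,0],[-15,0,0],5],[[0,0,0],[-19,0,0],5],[[0,0,0],[-23,0,0],5],[[0,0,0],[-27,0,0],5],[[0,0,0],[-30,0,0],5],[[0,0,0],[-33,0,0],5],[[0,0,0],[-33,0,0],5],[[0,0,0],[-33,0,0],5]]'; python3 - <<'E'
from h import *
s=monitor.observe();print(s["wrist_torque"],s["joint_positions"].round(2))
go((.475,.326,.128),-70)
im,d,K,D,T=shot("wrist");save("w6c.png",cv2.resize(im[200:380,205:425],None,fx=3,fy=3,interpolation=cv2.INTER_CUBIC))
E
```

```text
t: 12.65
eef_pos: [0.4763, 0.3272, 0.1263]
tool_rot: [-0.018, 0.707, 0.018, 0.707]
wrist_force: [-1.4, 2.3, 5.0]
opening: 0.0611
[ 0.41963805  0.27479898 -0.06250961] [ 0.26  0.65 -1.28  1.66  0.64  1.32 -1.08]
t 12.65 eef [0.4763 0.3272 0.1263] jawyaw 2.9 shift [-0.17, -0.11, -0.13] rot [72.94, -0.03, -0.04] open 0.0611 F [-1.4  2.3  5. ]
```

View pics/w6c.png

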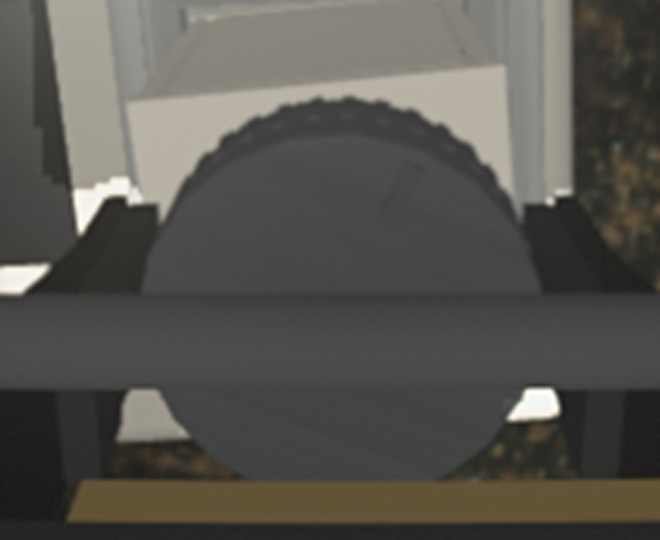

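Crop shows the bar at (400,190), unmoved relative to the fingers, so the cap turned with them. The upward force rose 2.6 N, which fits the 2.5 mm spring-up. I verify the numbers before lifting.

```bash
python3 - <<'E'
from mk import *
im,P=mark(205+413/3,200+163/3,205+386/3,200+218/3)
r=np.hypot(P[...,0]-.476,P[...,1]-.327)
# jar face visible toward +y: plane fit
m=(r<.05)&(P[...,2]>.055)&(P[...,2]<.112)&(P[...,1]>.34); q=P[m];c=np.median(q,0);q=q[np.linalg.norm(q-c,axis=1)<.03]
n=np.linalg.svd(q-q.mean(0))[2][2]; print("face",q.mean(0),"normal",n.round(3),len(q))
q=P[(r<.05)&(P[...,2]>.112)&(P[...,2]<.13)]; print("shoulder z",np.median(q[:,2]),len(q))
q=P[(r<.028)&(P[...,2]>.14)]; A=np.c_[q[:,:2]-[.476,.327],np.ones(len(q))]; print("cap plane",np.linalg.lstsq(A,q[:,2],rcond=None)[0])
print(monitor.observe()["wrist_force"],monitor.observe()["wrist_torque"])
E
```

```text
z 0.1471097780333721 cap c (0.47545117139816284, 0.33201098442077637) 0.03794429078698158 bar yaw 67.68778431057027 from centre 59.715583592137776 from eef 66.27025744718507
face [0.47308434 0.3563385  0.08999802] normal [-0.153  0.988 -0.   ] 1544
shoulder z 0.1203821087354532 2920
cap plane [-0.03773548  2.13154159  0.16528493]
[-1.88091386  1.7209173   4.71652576] [ 0.33420553  0.29827171 -0.00372876]
```

```bash
python3 -m handwheel '[[[0,0,0],[-3,0,0],5],[[0,0,0],[-6,0,0],5],[[0,0,0],[-6,0,0],5],[[-0.3,0,0],[-6,0,0],5],[[-0.6,0,0],[-6,0,0],5],[[-0.9,0,0],[-6,0,0],5],[[-1.4,0,0],[-6,0,0],5],[[-2.0,0,0],[-6,0,0],5],[[-2.8,0,0],[-6,0,0],5],[[-3.6,0,0],[-6,0,0],5],[[-4.2,0,0],[-6,0,0],5],[[-4.2,0,0],[-6,0,0],5]]'; python3 - <<'E'
from h import *
s=monitor.observe();print(s["wrist_torque"]);go((.476,.327,.168),9)
im,d,K,D,T=shot("scene");P=pts(d,K,D,T);save("s7.png",cv2.resize(im[180:400,180:400],None,fx=2.5,fy=2.5))
r=np.hypot(P[...,0]-.475,P[...,1]-.326)
q=P[(r<.05)&(P[...,2]>.118)&(P[...,2]<.128)];print("shoulder",np.median(q[:,2]),len(q))
q=P[(r<.05)&(P[...,2]>.07)&(P[...,2]<.115)];print("jar",cv2.minEnclosingCircle(q[:,:2].astype(np.float32)))
q=P[(r<.033)&(P[...,2]>.15)&(P[...,2]<.2)];print("cap z",np.percentile(q[:,2],[1,50,99]))
q=P[(r>.0465)&(r<.053)&(P[...,2]>.033)&(P[...,2]<.05)]; print("plate z",np.median(q[:,2]))
E
```

```text
t: 14.25
eef_pos: [0.4768, 0.3267, 0.1685]
tool_rot: [-0.056, 0.705, 0.056, 0.705]
wrist_force: [-0.8, 0.3, -1.4]
opening: 0.0613
[-0.01657141 -0.08140871 -0.05450346]
t 14.25 eef [0.4768 0.3267 0.1685] jawyaw 9.0 shift [0.05, 0.04, -0.07] rot [0.02, 0.04, -0.01] open 0.0613 F [-0.8  0.3 -1.4]
shoulder 0.12402621364822453 661
jar ((0.4732511043548584, 0.3275475800037384), 0.04471731558442116)
cap z [0.16629793 0.18746233 0.19062352]
plate z 0.040268639541021334
```

View pics/s7.png

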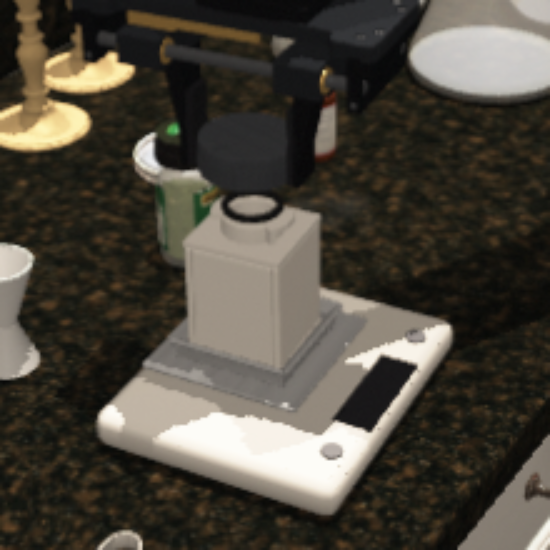

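The cap is held level at crop (245,150), clear of the open mouth at (252,207). The jar is upright in the rim. I settle, then hand in.

```bash
python3 -m handwheel '[[[0,0,0],[0,0,0],5],[[0,0,0],[0,0,0],5],[[0,0,0],[0,0,0],5],[[0,0,0],[0,0,0],5]]' && python3 -c "
from h import *
print(job.close_job())"
```

```text
t: 14.8
eef_pos: [0.4766, 0.3265, 0.1679]
tool_rot: [-0.056, 0.705, 0.056, 0.705]
wrist_force: [0.7, 0.6, -0.7]
opening: 0.061
the job is handed in; nothing more can be done
None
```

The job is handed in at 14.8 s, with the jar standing open in the scale's seat and the cap still gripped above it. I carried the white jar by its cap, seated it, unscrewed the cap with about 79° of tool turn, and lifted it straight off.

Last checks before handing in:
- **Jar:** it stands upright inside the pan's rim. The scene camera read the plate at 40.3 mm, about 42 mm after allowing for that camera reading low. That is roughly 2.5 mm of sink, but it rests on the correction and is not exact.
- **Cap:** it is held level, about 30 mm above the mouth. The opening is 61 mm and the wrist force settled at about 1 N.
- **Turn:** the cap came free at roughly 60° past the jar's x axis, and the wrist force rose as the seal sprang up. I then turned 6° more before lifting, well short of the 118° limit.
- **Bystanders:** none was touched, and in the pictures none appeared to have moved. I did not measure their final positions.

Two measurements were unreliable or disagreed. The fits of the cap's centre and plane from the wrist camera were spoiled by the fingers in view, so I used the bar on the cap, the forces and the jar's face instead. The scene camera's jar position differed from the tool position by 3 to 4 mm in x. Part of that is the scene camera, which also read the scale about 1.5 mm short in x. The seat's 2 mm clearance keeps the jar within tolerance in any case.

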